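Find the unmarked release on a desktop socket box by touch

ROBOT

A 7-joint arm with a two-finger parallel gripper is mounted at the origin on the work surface. World frame = base frame: x ahead of the robot, y to its left, z up, the work surface at z = 0. Lengths are in m, angles in rad, forces in N, time in s.
With the tool pointing down it reaches from about 0.35 to 0.9 m from the base axis. Payload 8.1 kg.
Tool frame: the origin (TCP) lies at the centre of the arm's flange, where the gripper is bolted on; the fingertips stand 178 mm ahead of it and the grasp point (between the pads) lies 159 mm ahead of it; z points along the fingers, y is the line along which they close (so a half turn about z gives the same grasp; the last joint's range is limited). The gripper opens to 92 mm and grips with 3 to 60 N. Pads are 19 mm wide; open, the fingers measure 130 mm over their backs; the gripper's body (75 mm by 190 mm) begins 47 mm behind the grasp point.
Start: joints at [1.001, 0.434, 0.025, 1.573, -0.012, 1.134, -0.075], TCP at [0.281, -0.558, 0.405] pointing down, gripper open.
Joint ranges: [-2.62, 2.62], [-0.44, 2.09], [-1.27, 1.32], [0.08, 2.57], [-1.32, 4.46], [0.12, 2], [-2.74, 2.74]. Speed limits (rad/s): [2.22, 2.22, 3.01, 3.01, 3.14, 3.14, 3.14].

INTERFACE

Orientations are given as a rotation vector (axis times angle).
In Python, from cell import arm gives the robot as it stands. The module is installed in compiled form; this text tells all that it offers.
- The arm moves only by the shell command python3 -m inch 'ROWS' [FORCE]. ROWS is text: rows parted by semicolons, each of 5 numbers parted by spaces: the shift along the tool's x, y, z in m, then the turn about the tool's z in rad, then the finger opening in m, from 0 to 0.0918. In form: x y z roll fingers; .... A call has 1 to 5 rows; each row is the pose to reach, as a shift and turn from the pose commanded when the call began, along the tool's axes at that moment; what a row does not reach only later rows make up. A row lasts 1/10 s, in which the tool goes at most 50 mm and 8.59 degrees, less where a joint would pass 70% of its speed; a pose out of reach is approached as far as the arm can. A call with a gripper value outside its range is refused whole. The fingers move at their own pace and stop on an object; FORCE is the grip in N (left out, the last holds). Time passes only in rows, so rows that repeat a pose let the fingers close. It gives the time, the measured TCP pose, the force, the opening and the grip force at its end, in the units of the state.
- arm.observe(): the state, without advancing time (a new reading comes with each control period).
- arm.get_image(name): name is "scene" or "top"; returns the picture (384x512x3 uint8, red, green, blue); there is no depth.
- arm.get_calibration(name): a dict with "intrinsics" (3x3 intrinsics, pixels), "distortion" ([k1, k2, p1, p2, k3] as OpenCV has them; the pictures are not rectified), "pose" (4x4, takes a point from camera to world coordinates). Camera axes: x right, y up, looking along -z (the intrinsics and any distortion apply to the point x, -y, -z); pixel columns grow to the right and rows downward; lengths in m; the calibration is good to about 2 mm. A picture is of the moment at which its call begins. get_calibration takes no time and is no camera call.
- arm.sign_off(): hands the job in; it is judged then, once.
Trained networks look in the newest picture that a camera, given by its name, has taken for a name from the list of things; names that differ only in an ending like _2 or _b are one class to them, and where a whole thing is asked for, a point or a joint stands for the part that bears it (a point fixed in the world has none). Each returns a list of dicts, best first, with "conf" (0 to 1); they miss things now and then, are a little off and sometimes report something else, mostly with a low value. They report only what shows in the picture. A call takes as long as a camera call.
- arm.look_for(camera, query): "point" ([row, column] in pixels, amid what is visible of it).
- arm.silhouettes(camera, query): "region" (384x512 bool, what is visible of it) and "point" ([row, column] in pixels, amid what is visible of it).
- arm.place_of(camera, query): "point" ([row, column] in pixels: a listed point, or the origin of a listed thing).
The state is a dict: "clock": time; "joints": joint angles; "dq": joint speeds; "joint_efforts": joint torques, N m; "position": TCP position; "ee_rot": TCP orientation; "force": force on the tool from outside, world axes, zero at the start; "ft_torque": the same for the moment, N m; "width": opening from 0.0 (shut) to 1.0 (fully open); "gripper_force": force on a finger pad.
Only numpy, scipy, OpenCV 4.12 (cv2) and the standard library are available. Lean on these libraries where they do the work, as an engineer would, in place of code of your own. Each camera call takes 0.05 s, during which the arm holds its last target. There are 200 camera calls.

TASK

Open the desktop socket box so that the laptop can be plugged in. Rest a fingertip on the plain part of the flat front strip of its top, feel along the strip to the one sunken plate (its unmarked release), press that plate all the way down so that the lid springs open, and take the hand away; you are done once the lid stands open by itself. Do not push or lift the lid with the fingers, and leave the charger, pencil pot, glue stick and laptop where they are.

Things in the scene. Friction and masses are not known exactly. Their poses are not given: they have to be found in the camera images.
- box: Aluminium desktop socket box with black end caps, 153 mm deep (x), 380 long (y), 86 high, screwed to the table. Origin: centre of its underside, on the table; x points from its front to its back, y along its length, z up. Its top, z = 85 mm, is the front strip (x -75 to -15 mm) and the lid (x -13 to 71 mm); the end caps stand 1 mm proud.
- strip_mid (a point): Middle of the front strip's face: x -45, y 0, z 85 mm in the box's frame, with the box's axes. The strip is flat bare aluminium 60 mm deep: at each end a plain fixed piece (140 to 180 mm from the middle), and between them five modules 56 mm wide centred at y = -112, -56, 0, 56, 112 mm. Four are rigid flush blanks; one, in any of the five places, is the release.
- release (a joint): Travel of the release plate in m: 0 up, 0.006 fully down. Aluminium like the strip, 44 mm (x) by 46 mm (y), sunk 2.5 mm below the strip's face in a 46 by 48 mm opening centred in its module, inside a rigid flush rim. It sinks straight down on a spring, 0.75 N per mm (about 5 N fully down), comes up when let go, and frees the lid from 4 to 5 mm.
- lid (a joint): Opening angle of the lid in rad: 0 shut (held shut it may read up to 0.02), 1.4 fully open. Aluminium, 84 mm deep, 357 mm long, 4 mm thick, flush with the strip, hinged along its far long edge (x = 71 mm in the box's frame). Once freed, a soft spring swings it up and away from the strip in about 3 s, and it stays open.
- lid_edge (a point): Middle of the lid's free edge, on its upper face; when shut it lies next to the strip, at x = -13, y = 0, z = 85 mm in the box's frame.
- charger: Black laptop charger, 62 by 62 by 29 mm with three brass pins, loose on the table. Origin: centre of its underside. To be left alone.
- pot: White pencil pot, 72 mm across and 95 mm high, with three pencils up to 170 mm high. Origin: centre of its underside. To be left alone.
- glue: Glue stick standing upright, 30 mm across and 95 mm high. Origin: centre of its underside. To be left alone.
- laptop: Closed black laptop with rubber corners, 204 by 292 by 23 mm, lying flat. Origin: centre of its underside. To be left alone.

How it is judged:
On the way, in this order (a step that is already met when the one before it is completed fails the run):
1. a fingertip rests on the flat front strip from above (at least 0.8 N for 0.1 s) while the release plate is still up and the lid shut (contact force between the fingers and anything else above 0.8 N and contact force between the fingers and lid below 0.2 N and value of joint release below 0.0006 m and value of joint lid below 0.06 rad and z of the grasp point in the frame of box between 0.085 and 0.16 m and x of the grasp point in the frame of box between -0.095 and 0 m and y of the grasp point in the frame of box between -0.2 and 0.2 m), for 0.1 s.
2. the release plate is pressed with the fingers, at least 4.5 mm down (value of joint release above 0.0045 m and contact force between the fingers and release above 1 N), for 0.05 s.
At the end, for the whole second after the job is handed in: The lid stands open by more than 1.2 rad, the release plate is back up (within 1 mm), and the charger, pencil pot, glue stick and laptop are within 20 mm of where they started (value of joint lid above 1.2 rad and value of joint release below 0.001 m and distance of each of charger, pot, glue, laptop from where it was at the start of the episode below 0.02 m); the robot touches nothing.
It fails at once if the fingers push or lift the lid (more than 3 N) (contact force between the fingers and lid above 3 N).
It fails at once if the charger, pencil pot, glue stick or laptop is lifted, carried or shoved (20 mm or more) (distance of any of charger, pot, glue, laptop from where it was at the start of the episode above 0.02 m).
It also fails if it takes over 64 s, if anything falls off the work surface, if the arm or the gripper's body presses on something with over 40 N, if the wrist force passes 120 N, or if a joint passes its speed limit or range.

## Working session

There is one attempt and no reset: what is moved stays moved. The work goes in short steps, Python scripts to look and compute and a shell command to move; the robot and the scene stay as the last step left them, time stands still between calls to the robot, and variables do not carry over. Pictures are saved under pics/ and viewed, at most 10 in all, crops included, and the job is handed in when it is done.

```bash
mkdir -p pics
cat > h.py <<'E'
import numpy as np, cv2
from cell import arm
from scipy.spatial.transform import Rotation as R
def ray(cam,p,z):
    c=arm.get_calibration(cam);K=np.array(c['intrinsics'],float);D=np.array(c['distortion'],float);T=np.array(c['pose'])
    u=cv2.undistortPoints(np.array([[[p[1],p[0]]]],float),K,D)[0,0]
    d=T[:3,:3]@np.array([u[0],-u[1],-1]);o=T[:3,3]
    return o+d*(z-o[2])/d[2]
def proj(cam,P):
    c=arm.get_calibration(cam);K=np.array(c['intrinsics'],float);D=np.array(c['distortion'],float);T=np.array(c['pose'])
    q=(np.atleast_2d(P)-T[:3,3])@T[:3,:3]; q=q*[1,-1,-1]
    return cv2.projectPoints(q,np.zeros(3),np.zeros(3),K,D)[0][:,0,::-1]
E
python3 - <<'E'
from h import *
np.set_printoptions(precision=4,suppress=True)
for c in ['scene','top']:
    im=arm.get_image(c); cv2.imwrite(f'pics/{c}0.png',im[:,:,::-1])
    print(c,np.array(arm.get_calibration(c)['pose']))
    for q,z in [('strip_mid',.085),('lid_edge',.085),('box',0),('release',.0825),('pot',0),('glue',0),('charger',0),('laptop',0)]:
        for r in arm.place_of(c,q)[:2] if q!='release' else arm.look_for(c,q)[:2]:
            print(q,round(r['conf'],2),np.array(r['point']),ray(c,r['point'],z))
s=arm.observe();print(s['clock'],s['position'],s['ee_rot'],s['force'])
E
```

```text
scene [[ 0.6397 -0.4591  0.6164  1.3818]
 [ 0.7683  0.3605 -0.5289 -0.7486]
 [ 0.0207  0.812   0.5833  0.922 ]
 [ 0.      0.      0.      1.    ]]
strip_mid 0.94 [205.3 257.8] [ 0.5685 -0.0344  0.085 ]
lid_edge 0.58 [210.4 264.4] [ 0.5986 -0.0349  0.085 ]
box 0.74 [231.4 266. ] [ 0.5989 -0.0251  0.    ]
pot 0.89 [162.3 271.4] [0.3196 0.2438 0.    ]
glue 0.55 [209.6 146.8] [ 0.2855 -0.252   0.    ]
charger 0.65 [205.  259.6] [0.4882 0.0437 0.    ]
charger 0.56 [302.5 172.7] [ 0.6585 -0.3878 -0.    ]
laptop 0.69 [180.  372.3] [0.624 0.447 0.   ]
laptop 0.31 [211.5 148.6] [ 0.2975 -0.2523  0.    ]
top [[ 0.0146  0.9978 -0.064   0.4112]
 [-0.9997  0.0133 -0.0211  0.0188]
 [-0.0202  0.0643  0.9977  1.296 ]
 [ 0.      0.      0.      1.    ]]
strip_mid 0.74 [175.  281.9] [ 0.5554 -0.0302  0.085 ]
lid_edge 0.75 [165.8 284.4] [ 0.5839 -0.0376  0.085 ]
box 0.94 [160.3 281. ] [ 0.6141 -0.0302  0.    ]
release 0.49 [174.3 301.3] [ 0.5587 -0.0897  0.0825]
pot 0.74 [250.9 196.5] [0.3138 0.2414 0.    ]
glue 0.64 [256.3 350. ] [ 0.3039 -0.2571  0.    ]
charger 0.9 [147.7 387.9] [ 0.6611 -0.3829  0.    ]
charger 0.59 [246.7 200.7] [0.3277 0.2279 0.    ]
laptop 0.94 [156.8 140.2] [0.6213 0.438  0.    ]
0.9 [ 0.2813 -0.5581  0.4048] [3.0564 0.7266 0.    ] [-0.3647 -0.1088  0.5699]
```

Run:
```python
import cv2
a=cv2.imread('pics/top0.png')[110:220,200:370];cv2.imwrite('pics/t1.png',cv2.resize(a,None,fx=4.7,fy=4.7,interpolation=cv2.INTER_CUBIC))
a=cv2.imread('pics/scene0.png')[130:300,170:370];cv2.imwrite('pics/s1.png',cv2.resize(a,None,fx=3.5,fy=3.5,interpolation=cv2.INTER_CUBIC))
```

```text
(no output)
```

View pics/t1.png

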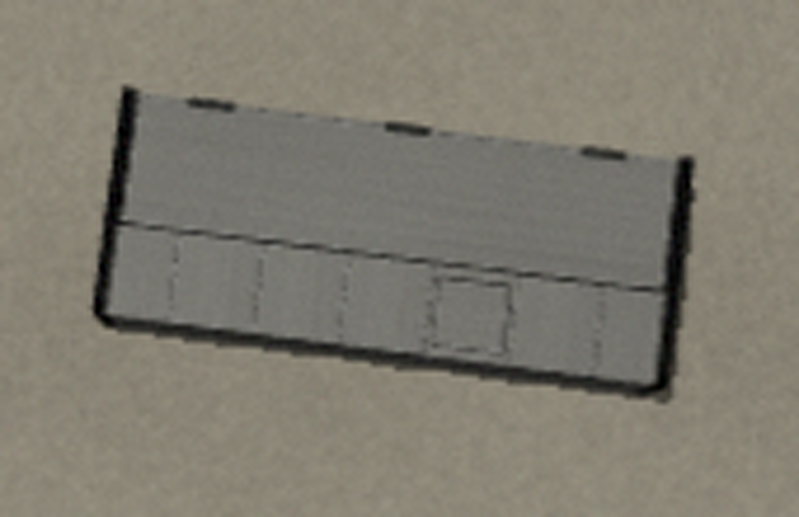

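View pics/s1.png

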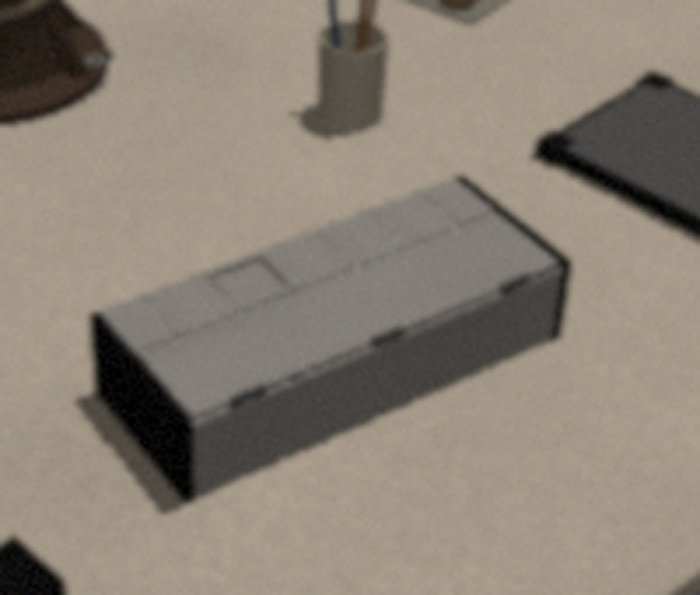

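```bash
cat > box.py <<'E'
from h import *
px=np.array([(120,223),(665,290),(433,280),(510,285),(505,354),(428,348),(102,322),(660,388)])/4.7+[200,110]-0.4
b=np.array([(-14,180),(-14,-180),(-22,-32),(-22,-80),(-68,-80),(-68,-32),(-76,188),(-76,-188)])/1000.
w=np.array([ray('top',p[::-1],.085)[:2] for p in px])
bc,wc=b.mean(0),w.mean(0);B,W=b-bc,w-wc
th=np.arctan2((B[:,0]*W[:,1]-B[:,1]*W[:,0]).sum(),(B*W).sum())
Rb=np.array([[np.cos(th),-np.sin(th)],[np.sin(th),np.cos(th)]]);t=wc-Rb@bc
E
cat > go.py <<'E'
from box import *
import sys
def go(x,y,zt):  # required shift in tool axes for tip at box (x,y), height zt; box-aligned, tool y along box y
    s=arm.observe();Rt=R.from_rotvec(s['ee_rot']);p=np.array(s['position'])
    tgt=np.r_[Rb@[x,y]+t,zt+.178]
    tx=Rt.apply([1,0,0]); tz=Rt.apply([0,0,1])
    cur=Rb.T@(p[:2]-t)
    print('t',s['clock'],'F',np.round(s['force'],2),'boxxy',np.round(cur,4),'tipz',round(p[2]-.178,4),'shift',np.round(Rt.inv().apply(tgt-p),4),'yaw-to-go about world z',round(th-np.arctan2(tx[1],tx[0]),4),'tz',np.round(tz,3),'q',np.round(s['joints'],2))
if len(sys.argv)>3: go(*map(float,sys.argv[1:4]))
E
python3 - <<'E'
from box import *
print(th,t,np.round((w-(b@Rb.T+t))*1000,1), 'strip_mid',Rb@[-.045,0]+t)
# scene cross-check: crop px of opening corners
P=np.c_[b@Rb.T+t,np.full(8,.085)]
print(np.round((proj('scene',P)-[130,170])*3.5)[:,::-1])
E
python3 go.py -.048 0 .18
```

```text
-0.1072419317613621 [ 0.60111508 -0.03369557] [[ 2.5 -1.8]
 [ 1.3 -0.2]
 [-2.1  3.1]
 [ 0.5  0.6]
 [ 1.  -1.3]
 [-0.9  1. ]
 [-2.1 -5.9]
 [-0.3  4.4]] strip_mid [ 0.55637361 -0.02887893]
[[492. 206.]
 [133. 349.]
 [286. 281.]
 [237. 301.]
 [208. 271.]
 [256. 252.]
 [456. 170.]
 [ 87. 310.]]
t 0.9 F [-0.36 -0.11  0.57] boxxy [-0.2619 -0.5556] tipz 0.2268 shift [ 0.4813 -0.3505  0.0468] yaw-to-go about world z -0.574 tz [ 0. -0. -1.] q [ 1.    0.43  0.02  1.57 -0.01  1.13 -0.08]
```

```bash
python3 -m inch '0.038 -0.028 0 0.14 0; 0.076 -0.056 0 0.28 0; 0.115 -0.084 0 0.42 0; 0.155 -0.112 0 0.56 0; 0.19 -0.14 0 0.574 0' 10; python3 go.py -.048 0 .18
```

```text
clock: 1.4
position: [0.3888, -0.3457, 0.4049]
ee_rot: [3.136, -0.176, 0.001]
force: [0.4, 0.4, 0.4]
width: 0.616
gripper_force: 0.0
t 1.4 F [0.41 0.4  0.41] boxxy [-0.1777 -0.3329] tipz 0.2269 shift [ 0.1281 -0.3336  0.0469] yaw-to-go about world z 0.0047 tz [ 0.001 -0.    -1.   ] q [ 0.58  0.26  0.06  1.83 -0.02  1.05 -1.04]
```

```bash
python3 -m inch '0.018 -0.045 0 0 0; 0.036 -0.09 0 0 0; 0.054 -0.135 0.01 0 0; 0.072 -0.18 0.02 0 0; 0.09 -0.225 0.03 0 0'; python3 -m inch '0 0 0 0 0; 0 0 0 0 0';python3 go.py -.048 0 .1
```

```text
clock: 1.9
position: [0.5021, -0.1318, 0.3748]
ee_rot: [3.137, -0.169, 0.002]
force: [1.2, -0.2, 0.6]
width: 0.177
gripper_force: 0.0
clock: 2.1
position: [0.5019, -0.1323, 0.3745]
ee_rot: [-3.137, 0.163, 0.001]
force: [-0.3, -1.2, 0.5]
width: 0.02
gripper_force: 0.0
t 2.1 F [-0.26 -1.16  0.54] boxxy [-0.0881 -0.1087] tipz 0.1965 shift [ 0.0405 -0.1085  0.0964] yaw-to-go about world z -0.0031 tz [-0.001  0.    -1.   ] q [ 0.21  0.3  -0.07  1.86  0.03  0.98 -1.55]
```

```bash
python3 -m inch '0.016 -0.045 0.03 0 0; 0.032 -0.085 0.06 0 0; 0.04 -0.108 0.086 0 0; 0.04 -0.108 0.086 0 0; 0.04 -0.108 0.086 0 0'; python3 go.py -.048 0 .086
python3 - <<'E'
from h import *
a=[]
for c,(r0,r1,c0,c1) in [('top',(110,220,200,370)),('scene',(130,250,170,330))]:
    im=arm.get_image(c)[:,:,::-1][r0:r1,c0:c1]; a.append(cv2.resize(im,(640,int(640*(r1-r0)/(c1-c0))),interpolation=cv2.INTER_CUBIC)) 
m=np.vstack(a);cv2.imwrite('pics/c1.png',cv2.resize(m,None,fx=.66,fy=.66))
E
```

```text
clock: 2.6
position: [0.5526, -0.0316, 0.2883]
ee_rot: [3.136, -0.169, -0.003]
force: [0.1, -0.1, -0.3]
width: 0.006
gripper_force: 0.0
t 2.6 F [ 0.05 -0.07 -0.3 ] boxxy [-0.0485 -0.0031] tipz 0.1103 shift [ 0.0005 -0.0031  0.0243] yaw-to-go about world z 0.0006 tz [-0.002 -0.001 -1.   ] q [ 0.03  0.45 -0.1   1.88  0.06  0.82 -1.78]
```

View pics/c1.png

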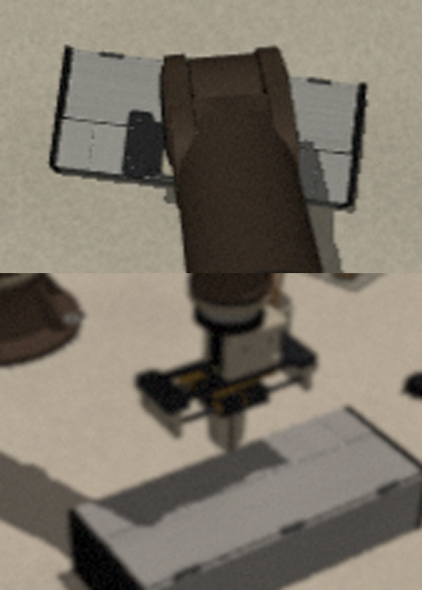

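The hand (fingers shut, body along the strip) hangs over the middle of the strip; the fingertip in the scene crop is at about (230,445), above the strip's middle module. Now I'll lower it gently.

```bash
python3 -m inch '0 0 0.01 0 0; 0 0 0.019 0 0; 0 0 0.021 0 0; 0 0 0.022 0 0; 0 0 0.022 0 0'; python3 -m inch '0 0 0.001 0 0; 0 0 0.001 0 0; 0 0 0.001 0 0';  python3 -m inch '0 0 0.001 0 0; 0 0 0.001 0 0; 0 0 0.001 0 0';python3 go.py -.048 0 .085
```

```text
clock: 3.2
position: [0.5528, -0.0306, 0.2666]
ee_rot: [3.137, -0.169, -0.0]
force: [0.6, -0.8, 0.1]
width: 0.004
gripper_force: 0.0
clock: 3.5
position: [0.5529, -0.0304, 0.2658]
ee_rot: [3.137, -0.168, 0.0]
force: [0.1, -0.8, -0.3]
width: 0.008
gripper_force: 0.0
clock: 3.8
position: [0.5529, -0.0305, 0.2647]
ee_rot: [3.137, -0.168, 0.0]
force: [-0.3, 0.1, 0.2]
width: 0.007
gripper_force: 0.0
t 3.8 F [-0.34  0.06  0.23] boxxy [-0.0483 -0.002 ] tipz 0.0867 shift [ 0.0003 -0.002   0.0017] yaw-to-go about world z 0.0001 tz [ 0. -0. -1.] q [ 0.03  0.48 -0.1   1.9   0.07  0.77 -1.78]
```

```bash
for i in 1; do python3 -m inch '0 0 0.001 0 0; 0 0 0.001 0 0; 0 0 0.001 0 0' | grep -E 'pos|force: \['; python3 -m inch '0 0 0.0007 0 0; 0 0 0.0007 0 0; 0 0 0.0007 0 0' | grep -E 'pos|force: \[';done
```

```text
position: [0.5528, -0.0305, 0.2637]
force: [0.0, 0.6, 0.4]
position: [0.5529, -0.0305, 0.2634]
force: [-1.9, -0.1, 6.0]
```

```bash
python3 -m inch '0 0 0.0005 0 0; 0 0 0.0005 0 0; 0 0 0.0005 0 0' | grep -E 'pos|force: \['
```

```text
position: [0.5529, -0.0305, 0.2633]
force: [-3.5, 0.1, 10.9]
```

Contact with the plain strip (tip at 85.3 mm). Ease off and slide towards the plate.

```bash
python3 -m inch '0 0 -0.0004 0 0; 0 0 -0.0004 0 0; 0 0 -0.0004 0 0'| grep -E 'pos|force: \['; python3 -m inch '0 0.006 0 0 0; 0 0.012 0 0 0; 0 0.018 0 0 0; 0 0.024 0 0 0; 0 0.024 0 0 0'| grep -E 'pos|force: \['; python3 go.py -.048 -.056 .085
```

```text
position: [0.5529, -0.0304, 0.2634]
force: [-2.9, 0.2, 8.4]
position: [0.5507, -0.0551, 0.2634]
force: [-0.0, 0.4, 5.7]
t 5.5 F [-0.03  0.38  5.68] boxxy [-0.0478 -0.0267] tipz 0.0854 shift [-0.0001  0.0293  0.0004] yaw-to-go about world z 0.0009 tz [ 0.002 -0.    -1.   ] q [ 0.07  0.48 -0.1   1.9   0.07  0.76 -1.74]
```

```bash
python3 -m inch '0.001 0.005 0 0 0; 0.002 0.01 0 0 0; 0.002 0.015 0 0 0; 0.002 0.015 0 0 0'| grep -E 'pos|force: \['; python3 -m inch '0 0.005 0 0 0; 0 0.01 0 0 0; 0 0.014 0 0 0; 0 0.014 0 0 0'| grep -E 'pos|force: \['; python3 go.py -.046 -.056 .085
```

```text
position: [0.5503, -0.0709, 0.2626]
force: [0.4, -0.6, -0.4]
position: [0.549, -0.0843, 0.2629]
force: [-0.9, 0.1, -0.8]
t 6.3 F [-0.9   0.1  -0.75] boxxy [-0.0464 -0.0559] tipz 0.0849 shift [ 0.0004  0.0001 -0.0001] yaw-to-go about world z 0.0012 tz [-0. -0. -1.] q [ 0.12  0.49 -0.09  1.89  0.06  0.76 -1.68]
```

Force vanished over the plate: sunken part confirmed. Press straight down.

```bash
python3 -m inch '0 0 0.001 0 0; 0 0 0.002 0 0; 0 0 0.003 0 0; 0 0 0.0045 0 0; 0 0 0.0045 0 0'| grep -E 'pos|force: \['; python3 go.py -.046 -.056 .077
```

```text
position: [0.5492, -0.0832, 0.2584]
force: [-0.7, 0.9, 1.9]
t 6.8 F [-0.73  0.88  1.88] boxxy [-0.0463 -0.0548] tipz 0.0804 shift [0.0003 0.0012 0.0034] yaw-to-go about world z -0.0002 tz [ 0.  0. -1.] q [ 0.12  0.49 -0.09  1.9   0.07  0.75 -1.69]
```

```bash
python3 -m inch '0 0 0.001 0 0; 0 0 0.002 0 0; 0 0 0.003 0 0; 0 0 0.0037 0 0; 0 0 0.0037 0 0'| grep -E 'pos|force: \['; python3 go.py -.046 -.056 .077
```

```text
position: [0.5492, -0.0832, 0.2548]
force: [-0.9, 2.1, 5.8]
t 7.3 F [-0.92  2.1   5.77] boxxy [-0.0463 -0.0548] tipz 0.0768 shift [ 0.0003  0.0012 -0.0002] yaw-to-go about world z -0.0001 tz [ 0.  0. -1.] q [ 0.12  0.5  -0.09  1.9   0.07  0.75 -1.69]
```

```bash
python3 -m inch '0 0 0.0003 0 0; 0 0 0.0003 0 0; 0 0 0.0003 0 0; 0 0 0.0003 0 0; 0 0 0.0003 0 0'| grep -E 'pos|force: \['; python3 -m inch '0 0 -0.01 0 0; -0.005 0 -0.03 0 0; -0.04 0 -0.07 0 0; -0.075 0 -0.1 0 0; -0.1 0 -0.12 0 0'; python3 -m inch '-0.02 0.04 0 0 0; -0.04 0.08 0 0 0; -0.06 0.12 0 0 0; -0.06 0.16 0 0 0; -0.06 0.2 0 0 0'
python3 - <<'E'
from h import *
cv2.imwrite('pics/e1.png',arm.get_image('scene')[:,:,::-1])
E
```

```text
position: [0.5492, -0.0832, 0.2547]
force: [-1.3, 1.3, 6.6]
clock: 8.3
position: [0.4479, -0.0727, 0.3765]
ee_rot: [3.137, -0.169, 0.002]
force: [0.5, 0.3, 0.4]
width: 0.001
gripper_force: 0.0
clock: 8.8
position: [0.3674, -0.2666, 0.3752]
ee_rot: [3.137, -0.169, 0.001]
force: [1.3, -0.9, -0.5]
width: 0.004
gripper_force: 0.0
```

View pics/e1.png

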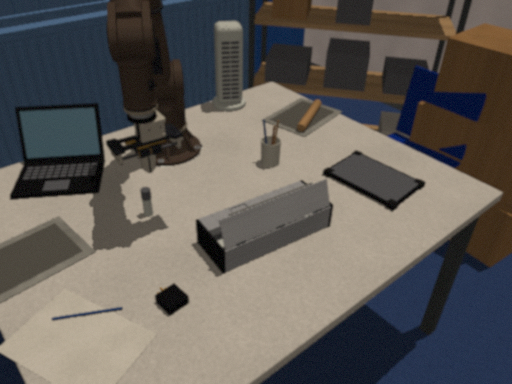

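The lid (around (275,215)) is swinging up, and the hand is clear, above the glue stick. Wait for the swing to finish.

```bash
for i in 1 2 3 4 5 6 7 8; do python3 -m inch '0 0 0 0 0; 0 0 0 0 0; 0 0 0 0 0; 0 0 0 0 0; 0 0 0 0 0' | grep clock; done
python3 - <<'E'
from h import *
a=arm.get_image('scene')[:,:,::-1][130:330,110:370]
cv2.imwrite('pics/e2.png',cv2.resize(a,None,fx=2.5,fy=2.5))
E
```

```text
clock: 9.35
clock: 9.85
clock: 10.35
clock: 10.85
clock: 11.35
clock: 11.85
clock: 12.35
clock: 12.85
```

View pics/e2.png

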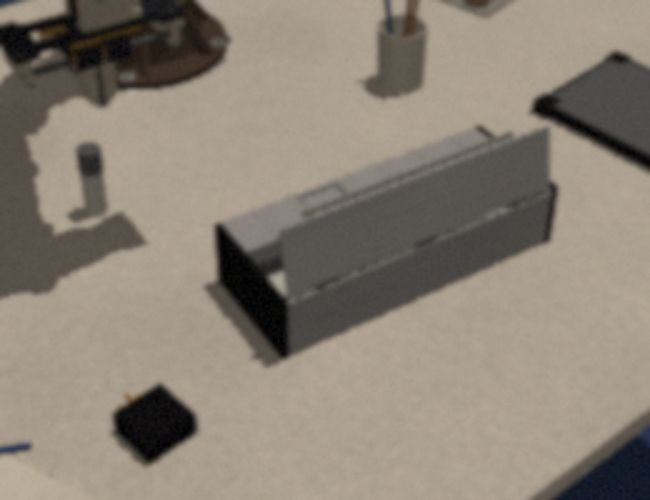

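The lid stands upright, hinged at the far edge (around (420,215)). The plate is back up at (322,192), and nothing else has moved.

```bash
python3 -c "
from cell import arm
print(arm.sign_off())"
```

```text
the job is handed in; nothing more can be done
None
```

I pressed the release plate (in the y = -56 mm module) all the way down and the lid sprang open; it stands open by itself, the hand is clear, nothing else moved in the pictures, and the job is handed in (no verdict was returned).

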